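# Bring the capsule's label to the pointer and power the coil

## Task

The white round capsule on the coil base has been set down with its label facing the wrong way. With a fingertip resting lightly on the edge of its lid, roll it round on its seat until the black line through its label points at the brass pointer on the base, and take the finger off. Only then switch the coil on by pressing the raised end of the black rocker fully down; use a light touch on the capsule, at most about 12 N, since it sits on a delicate pivot, and leave the compass, the granite square and the brass screw where they are.

Things in the scene. Friction and masses are not known exactly. Their poses are not given: they have to be found in the camera images.
- coil_base: Fixed round coil base: dark steel flanges 170 mm in diameter, 30 mm high in all, copper winding between. Origin: centre of its underside, on the table and on the capsule's turning axis; z up. Its front is its own -x. On it, coaxial, sits the smooth white nylon capsule, 104 mm in diameter, 36 mm high, flat lid, too wide to grip. Capsule and base may take at most 20 N in all.
- pointer (a point): Top of the brass pointer on the base's front flange, 71 mm from the turning axis and 44 mm above the table: an upright radial blade 4 mm thick, from 60 to 82 mm from the axis.
- lid_mid (a point): Point fixed to the base on the turning axis, 82.5 mm above the table: middle of the range of the lid's height. A levelling stem under the capsule is set differently each time, so the lid's top lies anywhere from 70 to 95 mm above the table; it is not measured: find it by touch. The lid is sprung: it sinks about 1 mm per 9 N pressed straight down. Sideways the capsule is rigid.
- capsule (a joint): Capsule's turning angle, rad: 0 when the label (dark steel plate 40 mm long, 20 mm high, on its side) and the 3.5 mm wide black line from it across the lid point at the pointer; positive counterclockwise from above. Starts between 0.7 and 2.4; stops at -3 and 3; stays where left. Turning takes 0.2 N m, by friction alone: 8 to 11 N of press about 40 mm from the axis carries it, less slips.
- switch: Fixed grey switch box 85 x 60 x 24 mm (its own x, y, z). Origin: centre of its underside on the table. It carries the black rocker, a flat paddle 50 mm long (along the box's x), 28 mm wide and 6 mm thick, which tilts on an axle along the box's y, through the box's centre, 36 mm above the table.
- rocker_pad (a point): Point on the top face of the rocker's raised end (the one towards the box's +x), 18 mm from the axle, 43 mm above the table when off and about 35 mm when fully on; moves with the rocker.
- rocker (a joint): Tilt of the rocker, rad: 0 off (the +x end up), 0.44 fully on (the +x end down on its stop). It takes about 3 N at the pad and stays where it is left.
- compass: Chrome prismatic compass, a disc 72 mm in diameter and 20 mm high with a prism block 26 mm high on one side; loose, origin at the centre of the disc's underside. Leave alone.
- granite_square: Dark polished granite square lying flat, an L of 130 x 95 mm, 25 mm high; loose, origin on its underside. Leave alone.
- screw: Brass levelling screw standing on its knurled head (26 mm in diameter, 10 mm high), stem up, 34 mm tall in all; loose, origin at the centre of its underside. Leave alone.
There are look-alikes about, which are no part of the job. Several things have the shape of the coil_base; the one meant has the colours described above.

How it is judged:
By the outcome, as a careful person would: the job done as asked, in the order asked, and still so for the second after the job is handed in, with the robot touching nothing.
It also fails if it takes over 54 s, if anything falls off the work surface, if the arm or the gripper's body presses on something with over 40 N, if the wrist force passes 120 N, or if a joint passes its speed limit or range.

## Robot

A 6-joint arm with a two-finger parallel gripper is mounted at the origin on the work surface. World frame = base frame: x ahead of the robot, y to its left, z up, the work surface at z = 0. Lengths are in m, angles in rad, forces in N, time in s.
With the tool pointing down it reaches from about 0.35 to 0.775 m from the base axis. Payload 7.3 kg.
Tool frame: the origin (TCP) lies on the centre line of the jaws, within the pads' length; the fingertips stand 11 mm ahead of it and the grasp point (between the pads) lies 8 mm behind it; z points along the fingers, y is the direction in which the jaws open and shut (so a half turn about z gives the same grasp; the last joint's range is limited). The gripper opens to 92 mm and grips with 3 to 60 N. Pads are 19 mm wide; open, the fingers measure 130 mm over their backs; the gripper's body (75 mm by 190 mm) begins 47 mm behind the grasp point.
Start: joints at [-1.378, 0.342, 1.524, -0, 1.275, -0.146], TCP at [0.175, -0.495, 0.238] pointing down, gripper open.
Joint ranges: [-2.53, 2.53], [-0.77, 2.02], [0.04, 2.7], [-1, 4.14], [0.28, 2.66], [-3.11, 3.11]. Speed limits (rad/s): [2.57, 2.57, 3.14, 3.14, 3.14, 3.14].

## Interface

Orientations are given as [roll, pitch, yaw] about the fixed x, y, z axes, in that order (R = Rz(yaw) Ry(pitch) Rx(roll)).
In Python, from cell import robot gives the robot as it stands.
- The arm moves only by the tool jog_arm, never from a script. Its argument "deltas" is one flat list of numbers, 6 for each row, row after row: the shift along the world's x, y, z in units of 0.1 m (1.0 is 0.1 m), then the turn, a rotation vector about the world's x, y, z in units of 90 degrees (1.0 is 90 degrees). A call has 1 to 5 rows; each row is the pose to reach, as a shift and turn from the pose commanded when the call began; what a row does not reach only later rows make up. A row lasts 1/12 s, in which the tool goes at most 41.7 mm and 7.16 degrees, less where a joint would pass 70% of its speed; a pose out of reach is approached as far as the arm can. A call with a number of a shift or a turn outside -1 to 1 is refused whole. A call with a gripper value outside its range is refused whole. "claw" is the opening, from 0 (shut) to 1 (fully open), set as the call begins (left out, the last holds). The fingers move at their own pace and stop on an object; "newtons" is the grip in N (left out, the last holds). Time passes only in rows, so rows that repeat a pose let the fingers close. It gives the time, the measured TCP pose, the force and the opening at its end, in the units of the state.
- robot.observe(): the state, without advancing time (a new reading comes with each control period).
- robot.read_camera(name): name is "scene" or "top" or "wrist"; returns the picture (384x512x3 uint8, red, green, blue); there is no depth.
- robot.camera_params(name): a dict with "fx", "fy", "cx", "cy" (pixels), "k1" (the pictures are not rectified: a ray, as slopes to the right and down, at radius r is drawn at 1 + k1 r^2 times it, then the intrinsics apply), "R" (3x3) and "t" (3): a world point X has camera coordinates R X + t. Camera axes: x right, y down, z forward; pixel columns grow to the right and rows downward; lengths in m; the calibration is good to about 2 mm. A picture is of the moment at which its call begins: read the wrist's pose just before it. camera_params takes no time and is no camera call; for the wrist camera it gives the pose at the moment of the call.
- robot.hand_in(): hands the job in, once; it reports no verdict.
The state is a dict: "time": time; "qpos": joint angles; "qvel": joint speeds; "joint_efforts": joint torques, N m; "tool_pos": TCP position; "tool_rot": TCP orientation; "contact_force": force on the tool from outside, world axes, zero at the start; "torque": the same for the moment, N m; "opening": finger opening in m.
Only numpy, scipy, OpenCV 4.12 (cv2) and the standard library are available. Lean on these libraries where they do the work, as an engineer would, in place of code of your own. Each camera call takes 0.05 s, during which the arm holds its last target. There are 200 camera calls.

## Working session

There is one attempt and no reset: what is moved stays moved. The work goes in short steps, Python scripts to look and compute and a tool call to move; the robot and the scene stay as the last step left them, time stands still between calls to the robot, and variables do not carry over. Pictures are saved under pics/ and viewed, about 8 in all and at most 12, crops included, and the job is handed in when it is done.

Besides the shell and the picture viewer there is one more tool, called after "Request:" as name(argument=value, ...) on one line, values as JSON. jog_arm: Moves the arm, as the interface text tells. Its arguments: {"type":"object","properties":{"deltas":{"type":"array","items":{"type":"number"}},"claw":{"type":"number"},"newtons":{"type":"number"}},"required":["deltas"]}

```bash
mkdir -p pics; ls; python3 - <<'E'
from cell import robot
import cv2,numpy as np
for n in("top","scene"):
    im=robot.read_camera(n); cv2.imwrite(f"pics/{n}0.png",im[...,::-1])
a=cv2.imread("pics/top0.png");b=cv2.imread("pics/scene0.png")
cv2.imwrite("pics/top0b.png",cv2.resize(a,(800,600),interpolation=cv2.INTER_CUBIC))
cv2.imwrite("pics/scene0b.png",cv2.resize(b,(800,600),interpolation=cv2.INTER_CUBIC))
print({k:np.round(v,3).tolist() for k,v in robot.camera_params("top").items()})
print(robot.observe())
E
```

```text
pics
{'fx': 396.063, 'fy': 396.063, 'cx': 257.019, 'cy': 191.654, 'k1': 0.044, 'R': [[-0.011, -1.0, 0.004], [-0.971, 0.01, -0.239], [0.239, -0.006, -0.971]], 't': [0.099, 0.577, 1.002]}
{'time': 0.1, 'qpos': array([-1.37802176e+00,  3.42663927e-01,  1.52486790e+00, -3.66720532e-05,
        1.27541170e+00, -1.46026165e-01]), 'qvel': array([-0.00120107, -0.00332039, -0.00319657,  0.00123485, -0.00047004,
        0.00111491]), 'joint_efforts': array([ 1.65538386e-03, -4.32001841e+01, -2.44695944e+01,  7.19266897e-02,
        5.26040350e-02, -6.30512227e-05]), 'tool_pos': array([ 0.17442111, -0.49483036,  0.23712751]), 'tool_rot': array([-3.14025105e+00, -1.61866939e-04,  3.38811327e-01]), 'contact_force': array([ 0.25215603,  0.39860934, -0.80954858]), 'torque': array([-0.0112478 ,  0.01921296,  0.01403594]), 'opening': 0.09179683018956253}
```

View pics/top0b.png

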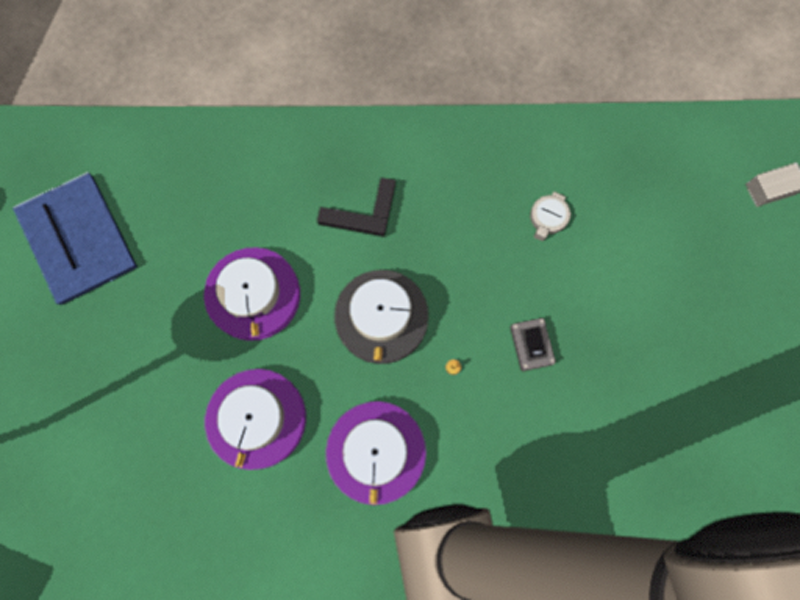

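View pics/scene0b.png

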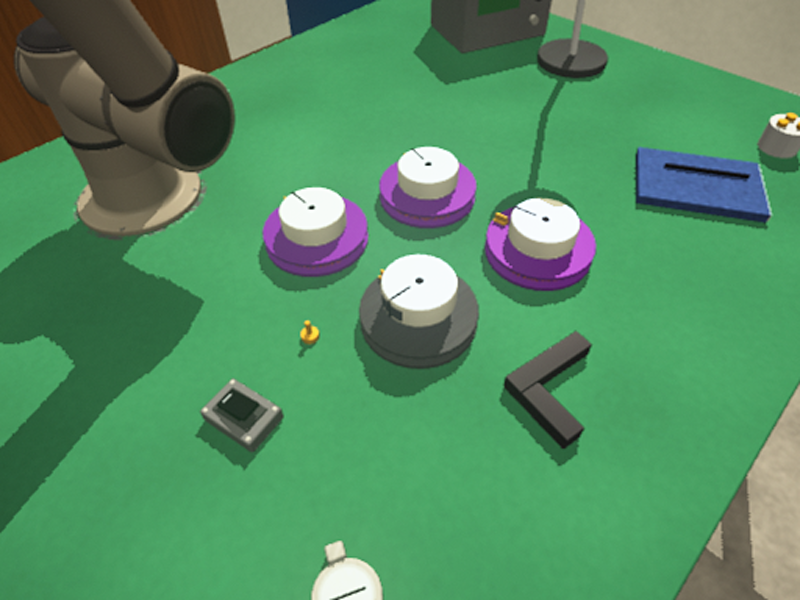

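The grey base is at about (380,313) in the enlarged top view, with its pointer towards the robot and its line pointing right. The switch is at (534,343). Next I'll enlarge both.

```bash
python3 - <<'E'
import cv2,numpy as np
a=cv2.imread("pics/top0.png");b=cv2.imread("pics/scene0.png")
# crops top: base x 205..285,y 165..240 ; switch 320..365, 195..245
A=cv2.resize(a[165:240,207:282],None,fx=5,fy=5,interpolation=cv2.INTER_CUBIC)
B=cv2.resize(a[195:245,317:367],(375,375),interpolation=cv2.INTER_CUBIC)
C=cv2.resize(b[150:240,220:310],(375,375),interpolation=cv2.INTER_CUBIC)
D=cv2.resize(b[235:295,122:187],(406,375),interpolation=cv2.INTER_CUBIC)[:, :375]
o=np.vstack([np.hstack([A,B]),np.hstack([C,D])]);print(o.shape)
cv2.imwrite("pics/crop1.png",cv2.resize(o,(600,600)))
E
```

```text
(750, 750, 3)
```

View pics/crop1.png

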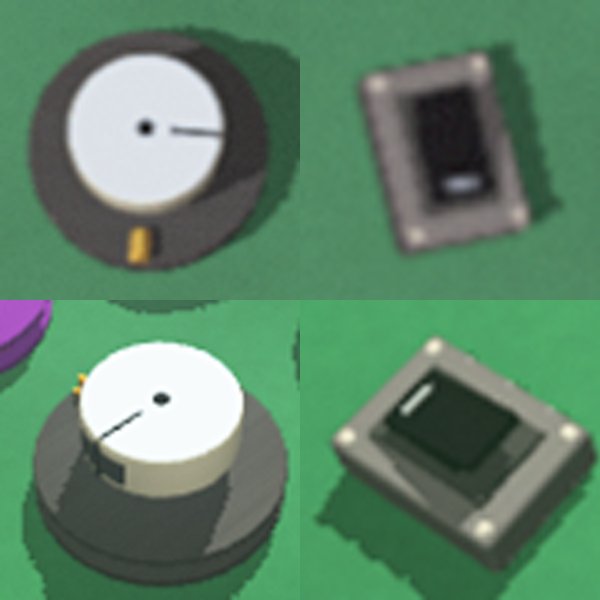

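```bash
cat > h.py <<'E'
import numpy as np,cv2
from cell import robot
def ray(p,uv):
    q=cv2.undistortPoints(np.array([[uv]],float),np.array([[p['fx'],0,p['cx']],[0,p['fy'],p['cy']],[0,0,1]]),np.array([p['k1'],0,0,0.]))[0,0]
    R=np.array(p['R']);return -R.T@np.array(p['t']),R.T@np.r_[q,1]
def at(p,uv,z):
    c,d=ray(p,uv);return c+d*(z-c[2])/d[2]
def tri(p1,u1,p2,u2):
    c1,d1=ray(p1,u1);c2,d2=ray(p2,u2)
    s=np.linalg.lstsq(np.c_[d1,-d2],c2-c1,rcond=None)[0]
    a,b=c1+s[0]*d1,c2+s[1]*d2;return (a+b)/2,np.linalg.norm(a-b)
E
python3 - <<'E'
from h import *
np.set_printoptions(precision=4,suppress=True)
T=robot.camera_params("top");S=robot.camera_params("scene")
A=lambda x,y:(207+x/4-.4,165+y/4-.4); B=lambda x,y:(317+(x-300)/6-.4,195+y/6-.4)
C=lambda x,y:(220+x/3.333-.4,150+(y-300)/3.333-.4); D=lambda x,y:(122+(x-300)/5-.4,235+(y-300)/5-.4)
print("hub",tri(T,A(146,128),S,C(161,398)))
for p in[(30,149),(268,149),(149,30)]:print("fl",at(T,A(*p),.03))
for z in(.07,.0825,.095):
  l,r,t,b=[at(T,A(*p),z) for p in[(67,130),(224,130),(146,53),(146,207)]]
  print("lid",z,(l+r)/2,np.linalg.norm(l-r),(t+b)/2,np.linalg.norm(t-b))
print("pt",at(T,A(140.5,232),.044),at(T,A(140,255),.044))
for p in[(224,133),(171,130)]:print("line",at(T,A(*p),.08))
print("mark",tri(T,B(462,183),S,D(417,400)))
print("other",tri(T,B(445,95),S,D(492,446)))
print("dots",[at(T,B(*p),.024)[:2] for p in[(378,84),(479,63),(519,214),(416,235)]],[at(S,D(*p),.024)[:2] for p in[(346,436),(435,346),(570,432),(483,527)]])
W=robot.camera_params("wrist");o=robot.observe()
print(W,o['tool_pos'])
E
```

```text
hub (array([0.5616, 0.1314, 0.0867]), np.float64(0.0022839169892638327))
fl [0.5598 0.2131 0.03  ]
fl [0.5582 0.047  0.03  ]
fl [0.6456 0.1299 0.03  ]
lid 0.07 [0.5634 0.1313 0.07  ] 0.1058004465682324 [0.564 0.131 0.07 ] 0.10654906575530916
lid 0.0825 [0.5605 0.1309 0.0825] 0.10452979301773604 [0.5611 0.1306 0.0825] 0.10526942135780892
lid 0.095 [0.5576 0.1305 0.095 ] 0.10325913946723966 [0.5582 0.1302 0.095 ] 0.10398977696030877
pt [0.4982 0.1356 0.044 ] [0.4825 0.136  0.044 ]
line [0.5585 0.0786 0.08  ]
line [0.5609 0.114  0.08  ]
mark (array([ 0.4904, -0.1423,  0.0348]), np.float64(0.0010909899146495845))
other (array([ 0.5307, -0.1355,  0.0395]), np.float64(0.0023818058426660666))
dots [array([ 0.5387, -0.1093]), array([ 0.5482, -0.1568]), array([ 0.4773, -0.1704]), array([ 0.4681, -0.1227])] [array([ 0.4766, -0.1686]), array([ 0.4677, -0.1206]), array([ 0.539 , -0.1071]), array([ 0.5472, -0.1545])]
{'fx': 292.7155023785581, 'fy': 292.7155023785581, 'cx': 250.54134506347734, 'cy': 193.1013709867677, 'k1': -0.05740658866594124, 'R': array([[ 0.3318, -0.9433, -0.0018],
       [-0.911 , -0.3209,  0.2591],
       [-0.245 , -0.0843, -0.9659]]), 't': array([-0.5238, -0.0317,  0.3908])} [ 0.1744 -0.4948  0.2371]
```

Base axis is about (0.560, 0.130), with the pointer at about 175° and the line at about 268°, so the capsule is near +1.6 rad. The switch is at about (0.508, -0.139), and its far end seems to be the raised one. I'm moving over now and will look again on the way, passing the switch.

Request:
jog_arm(deltas=[0.2,0.31,0,0,0,0.03,0.4,0.62,0,0,0,0.06,0.6,0.93,0,0,0,0.1], claw=0, newtons=10)

```text
time: 0.35
tool_pos: [0.2346, -0.4009, 0.2371]
tool_rot: [-3.14, -0.0, 0.496]
contact_force: [0.9, 0.6, 0.2]
opening: 0.0763
```

Request:
jog_arm(deltas=[0.2,0.31,0,0,0,0.03,0.4,0.62,0,0,0,0.06,0.6,0.93,0,0,0,0.1])

```text
time: 0.6
tool_pos: [0.2949, -0.3074, 0.2375]
tool_rot: [-3.141, -0.0, 0.655]
contact_force: [1.1, 0.5, 0.1]
opening: 0.056
```

Request:
jog_arm(deltas=[0.2,0.31,0,0,0,0.03,0.4,0.62,0,0,0,0.06,0.6,0.93,0,0,0,0.1])

```text
time: 0.85
tool_pos: [0.3549, -0.2144, 0.2376]
tool_rot: [-3.141, -0.0, 0.812]
contact_force: [1.0, -0.4, 0.6]
opening: 0.0364
```

```bash
python3 - <<'E'
from h import *
import pickle
p=robot.camera_params("wrist");im=robot.read_camera("wrist")
pickle.dump(p,open("w1.pkl","wb"));cv2.imwrite("pics/w1.png",cv2.resize(im[...,::-1],(800,600),interpolation=cv2.INTER_CUBIC))
o=robot.observe();print(o['time'],o['tool_pos'],o['tool_rot'],o['contact_force'],o['opening'])
E
```

```text
0.9 [ 0.35738751 -0.20937369  0.23762507] [-3.1402235  -0.00365745  0.82001619] [ 0.2822375   4.8538472  -0.04843111] 0.032476798520585895
```

View pics/w1.png

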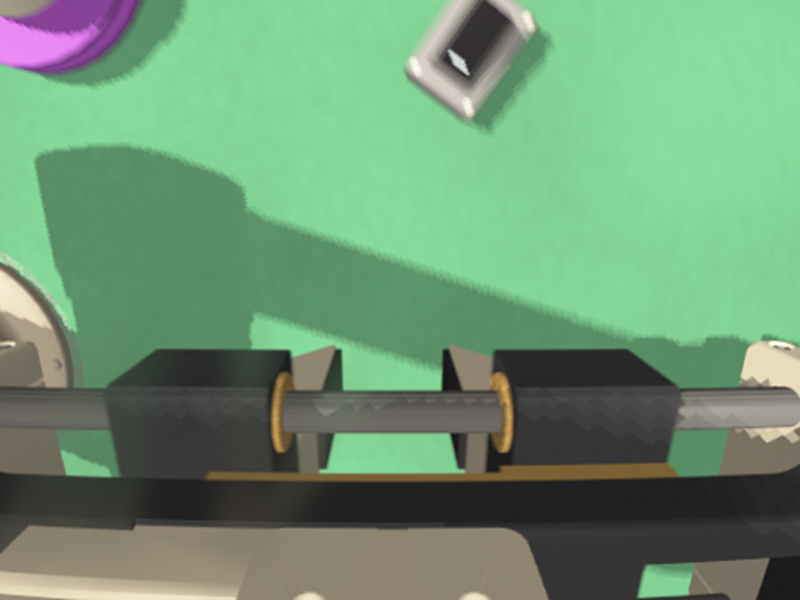

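The switch shows only at the top edge, at (470,55), with its white mark at (457,62). I'll carry on to a point just short of the base and look at the lid from there.

Request:
jog_arm(deltas=[0.16,0.3,0,0,0,0,0.32,0.6,0,0,0,0,0.48,0.9,0,0,0,0])

```text
time: 1.15
tool_pos: [0.4027, -0.1249, 0.2376]
tool_rot: [-3.141, 0.0, 0.809]
contact_force: [0.5, -0.1, 0.0]
opening: 0.0127
```

Request:
jog_arm(deltas=[0.16,0.3,0,0,0,0,0.32,0.6,0,0,0,0,0.48,0.9,0,0,0,0])

```text
time: 1.4
tool_pos: [0.4508, -0.0347, 0.2375]
tool_rot: [-3.141, 0.0, 0.81]
contact_force: [0.8, -1.5, 0.2]
opening: 0.0003
```

Request:
jog_arm(deltas=[0.16,0.3,0,0,0,0,0.32,0.6,0,0,0,0,0.48,0.9,0,0,0,0,0.48,0.9,0,0,0,0])

```text
time: 1.73
tool_pos: [0.5002, 0.0581, 0.2373]
tool_rot: [-3.141, -0.002, 0.814]
contact_force: [-1.5, 0.0, 0.4]
opening: 0.0006
```

```bash
python3 - <<'E'
from h import *
import pickle
p=robot.camera_params("wrist");im=robot.read_camera("wrist")
pickle.dump(p,open("w2.pkl","wb"));cv2.imwrite("pics/w2.png",cv2.resize(im[...,::-1],(800,600),interpolation=cv2.INTER_CUBIC))
o=robot.observe();print(o['time'],o['tool_pos'],o['tool_rot'],o['contact_force'],o['opening'])
E
```

```text
1.7833 [0.4990621  0.05595779 0.23703613] [-3.14079933e+00  3.71045440e-04  8.13867266e-01] [ 0.08961208 -0.68849437 -0.07349486] 0.0004901518649241609
```

View pics/w2.png

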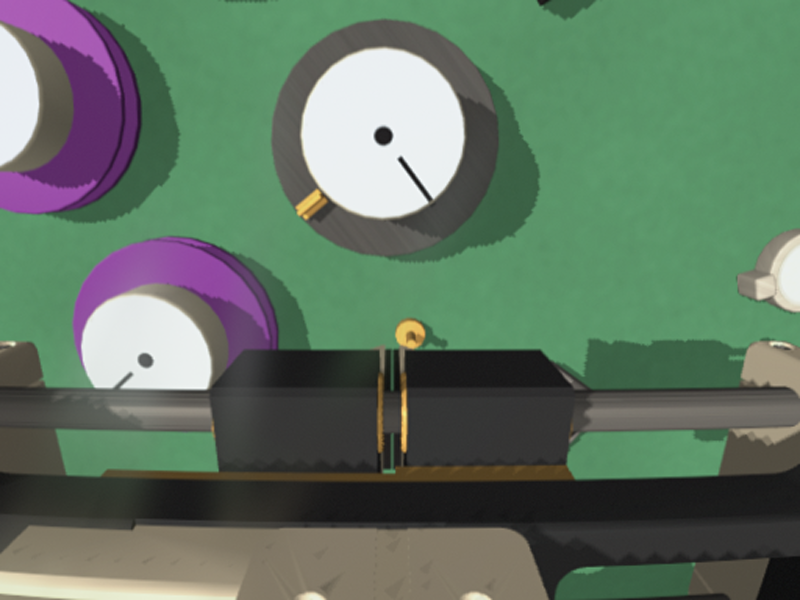

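```bash
cat >> h.py <<'E'
def ang(a,b): return np.degrees(np.arctan2(*(b-a)[1::-1]))
E
python3 - <<'E'
from h import *
import pickle
np.set_printoptions(precision=4,suppress=True)
p=pickle.load(open("w2.pkl","rb"));f=lambda x,y:(x*.64-.2,y*.64-.2)
l,r,t,b=[at(p,f(*q),.03) for q in[(272,137),(498,137),(385,20),(385,256)]]
print("flange",(l+r)/2,(t+b)/2,np.linalg.norm(l-r),np.linalg.norm(t-b))
for z in(.07,.08,.09):
  l,r,t,b=[at(p,f(*q),z) for q in[(301,133),(465,133),(383,46),(383,219)]]
  h=at(p,f(383,135),z);a=at(p,f(400,158),z);e=at(p,f(432,201),z)
  print(z,(l+r)/2,(t+b)/2,np.linalg.norm(l-r),np.linalg.norm(t-b),h,ang(h,e),ang(a,e))
for z in (.044,):
  i,o=at(p,f(323,191),z),at(p,f(298,210),z);m=at(p,f(311,203),z)
  print("ptr",i,o,ang(o,i)+180,m)
E
```

```text
flange [0.5664 0.1359 0.03  ] [0.5629 0.1321 0.03  ] 0.16730653145120447 0.16808356861872306
0.07 [0.565  0.1354 0.07  ] [0.5638 0.1341 0.07  ] 0.10736512525607633 0.10851345878107135 [0.5641 0.1343 0.07  ] -95.65507729332313 -95.54811839582288
0.08 [0.5645 0.1346 0.08  ] [0.5634 0.1333 0.08  ] 0.10395589249739375 0.10506776226134928 [0.5636 0.1335 0.08  ] -95.65507729332322 -95.54811839582288
0.09 [0.564  0.1337 0.09  ] [0.5629 0.1325 0.09  ] 0.10054665973871105 0.10162206574162722 [0.5631 0.1327 0.09  ] -95.65507729332307 -95.54811839582288
ptr [0.5069 0.1384 0.044 ] [0.4838 0.1415 0.044 ] 172.2506659539168 [0.4943 0.1384 0.044 ]
```

Request:
jog_arm(deltas=[0.15,0.17,-0.1,0,0,0,0.3,0.35,-0.3,0,0,0,0.45,0.52,-0.5,0,0,0])

```text
time: 2.03
tool_pos: [0.5441, 0.1053, 0.1877]
tool_rot: [3.14, -0.001, 0.809]
contact_force: [0.3, -0.3, 0.8]
opening: 0.0005
```

Request:
jog_arm(deltas=[0.15,0.17,-0.25,0,0,0,0.3,0.35,-0.5,0,0,0,0.46,0.53,-0.72,0,0,0,0.46,0.53,-0.72,0,0,0,0.46,0.53,-0.72,0,0,0])

```text
time: 2.45
tool_pos: [0.5886, 0.158, 0.1136]
tool_rot: [-3.139, 0.004, 0.81]
contact_force: [0.4, -0.3, -0.2]
opening: 0.0005
```

```bash
python3 - <<'E'
from h import *
import pickle
p=pickle.load(open("w2.pkl","rb"));T=robot.camera_params("top");S=robot.camera_params("scene")
t=(207+146/4-.4,165+128/4-.4);s=(220+161/3.333-.4,150+98/3.333-.4);w=(383*.64-.2,135*.64-.2)
print(tri(p,w,T,t),tri(p,w,S,s))
# side view relative: edge of lid in scene vs fingertip
im=robot.read_camera("scene");cv2.imwrite("pics/s1.png",cv2.resize(im[120:260,180:340,::-1],(640,560),interpolation=cv2.INTER_CUBIC))
o=robot.observe();print(o['time'],o['tool_pos'],o['tool_rot'],o['contact_force'])
E
```

```text
(array([0.5632215 , 0.13217256, 0.07844851]), np.float64(0.003044950773456366)) (array([0.56280985, 0.1325144 , 0.08717389]), np.float64(0.0011498528988693232))
2.5 [0.58904617 0.15770802 0.11528249] [-3.14084799e+00  1.75523422e-03  8.09686879e-01] [ 0.44760781 -0.52616958  0.50899339]
```

View pics/s1.png

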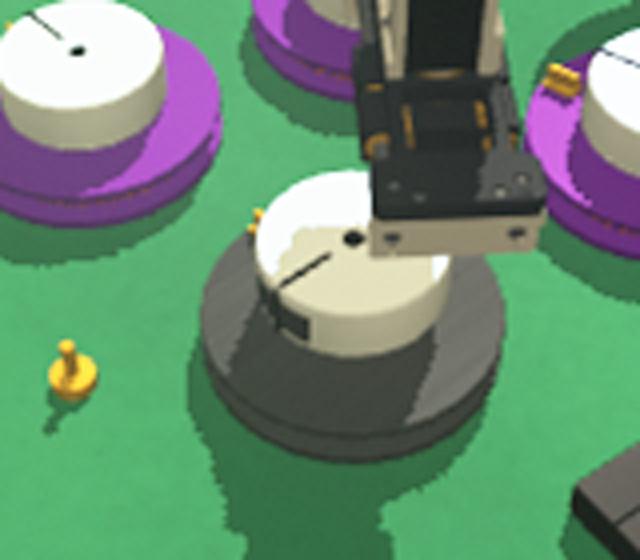

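The fingertip is above the lid near its edge, clear of everything else. Next I feel for the lid in small steps.

Request:
jog_arm(deltas=[0,0,-0.05,0,0,0,0,0,-0.1,0,0,0,0,0,-0.13,0,0,0,0,0,-0.13,0,0,0])

```text
time: 2.83
tool_pos: [0.5891, 0.1582, 0.1027]
tool_rot: [-3.141, 0.0, 0.809]
contact_force: [-0.2, 0.2, -0.8]
opening: 0.0007
```

Request:
jog_arm(deltas=[0,0,-0.01,0,0,0,0,0,-0.01,0,0,0,0,0,-0.01,0,0,0])

```text
time: 3.08
tool_pos: [0.5896, 0.1588, 0.102]
tool_rot: [3.141, -0.0, 0.81]
contact_force: [-0.3, 0.4, 0.7]
opening: 0.0006
```

Request:
jog_arm(deltas=[0,0,-0.01,0,0,0,0,0,-0.01,0,0,0])

```text
time: 3.25
tool_pos: [0.5895, 0.1589, 0.1007]
tool_rot: [3.141, -0.0, 0.81]
contact_force: [-0.7, -0.2, -0.2]
opening: 0.0005
```

Request:
jog_arm(deltas=[0,0,-0.01,0,0,0,0,0,-0.01,0,0,0])

```text
time: 3.42
tool_pos: [0.5894, 0.1589, 0.0996]
tool_rot: [-3.142, 0.0, 0.81]
contact_force: [0.2, 0.3, -0.4]
opening: 0.0004
```

Request:
jog_arm(deltas=[0,0,-0.01,0,0,0,0,0,-0.01,0,0,0])

```text
time: 3.58
tool_pos: [0.5894, 0.1588, 0.0985]
tool_rot: [-3.141, 0.0, 0.81]
contact_force: [1.2, 0.2, -0.3]
opening: 0.0007
```

Request:
jog_arm(deltas=[0,0,-0.01,0,0,0,0,0,-0.01,0,0,0])

```text
time: 3.75
tool_pos: [0.5894, 0.1588, 0.0976]
tool_rot: [-3.142, 0.0, 0.81]
contact_force: [0.8, -0.6, 0.6]
opening: 0.0003
```

Request:
jog_arm(deltas=[0,0,-0.01,0,0,0,0,0,-0.01,0,0,0])

```text
time: 3.92
tool_pos: [0.5896, 0.1589, 0.0966]
tool_rot: [3.141, -0.0, 0.81]
contact_force: [1.1, -0.3, 0.5]
opening: 0.0006
```

Request:
jog_arm(deltas=[0,0,-0.01,0,0,0,0,0,-0.01,0,0,0])

```text
time: 4.08
tool_pos: [0.5897, 0.1589, 0.0961]
tool_rot: [3.141, -0.0, 0.81]
contact_force: [-0.5, -0.4, 4.3]
opening: 0.0006
```

Touch at TCP z ≈ 0.096, so the lid top is at about 0.085. Now I press to about 9.5 N and compute the arc.

Request:
jog_arm(deltas=[0,0,-0.003,0,0,0,0,0,-0.006,0,0,0,0,0,-0.006,0,0,0])

```text
time: 4.33
tool_pos: [0.5898, 0.1589, 0.0958]
tool_rot: [3.141, -0.001, 0.81]
contact_force: [-1.6, 0.1, 5.4]
opening: 0.0004
```

```bash
cat > arc.py <<'E'
import numpy as np,sys
from cell import robot
s,step=float(sys.argv[1]),float(sys.argv[2])   # start angle deg, deg per row
c=np.array([.5627,.1322]);r=.038
pos=lambda d:r*np.array([np.cos(np.radians(d)),np.sin(np.radians(d))])
for k in range(5):
    q=s+k*5*step
    print(q,[np.round((pos(q+i*step)-pos(q))*10,3).tolist()+[round(i*step/90,3)] for i in range(1,6)])
E
python3 arc.py 45 -4; python3 -c "
from cell import robot;o=robot.observe();print(o['tool_pos'],o['contact_force'],o['torque'],o['time'],o['qpos'])"
```

```text
45.0 [[0.018, -0.019, -0.044], [0.035, -0.04, -0.089], [0.05, -0.062, -0.133], [0.064, -0.084, -0.178], [0.076, -0.108, -0.222]]
25.0 [[0.01, -0.024, -0.044], [0.019, -0.049, -0.089], [0.026, -0.075, -0.133], [0.031, -0.101, -0.178], [0.034, -0.127, -0.222]]
5.0 [[0.001, -0.026, -0.044], [0.001, -0.053, -0.089], [-0.001, -0.079, -0.133], [-0.006, -0.106, -0.178], [-0.012, -0.131, -0.222]]
-15.0 [[-0.008, -0.025, -0.044], [-0.017, -0.05, -0.089], [-0.028, -0.074, -0.133], [-0.041, -0.097, -0.178], [-0.056, -0.12, -0.222]]
-35.0 [[-0.016, -0.021, -0.044], [-0.033, -0.041, -0.089], [-0.052, -0.06, -0.133], [-0.072, -0.077, -0.178], [-0.093, -0.093, -0.222]]
[0.5897576  0.15892751 0.09581829] [-1.55994369  0.14728354  5.35460317] [ 0.03700384  0.23688442 -0.00812593] 4.3333 [ 1.37831241e-01  6.31877002e-01  1.45727046e+00 -3.60169526e-05
  1.05142996e+00  8.98592896e-01]
```

Request:
jog_arm(deltas=[0,0,-0.005,0,0,0,0,0,-0.005,0,0,0,0,0,-0.005,0,0,0])

```text
time: 4.58
tool_pos: [0.5898, 0.159, 0.0956]
tool_rot: [3.141, -0.001, 0.81]
contact_force: [-2.1, -0.6, 7.8]
opening: 0.0005
```

Request:
jog_arm(deltas=[0,0,-0.004,0,0,0,0,0,-0.004,0,0,0,0,0,-0.004,0,0,0])

```text
time: 4.83
tool_pos: [0.5898, 0.159, 0.0954]
tool_rot: [3.141, -0.001, 0.81]
contact_force: [-3.5, -0.4, 9.4]
opening: 0.0003
```

Request:
jog_arm(deltas=[0.018,-0.019,0,0,0,-0.044,0.035,-0.04,0,0,0,-0.089,0.05,-0.062,0,0,0,-0.133,0.064,-0.084,0,0,0,-0.178,0.076,-0.108,0,0,0,-0.222])

```text
time: 5.25
tool_pos: [0.5975, 0.1491, 0.0955]
tool_rot: [-3.141, -0.002, 0.458]
contact_force: [-1.9, 3.3, 8.7]
opening: 0.0004
```

```bash
cat >> h.py <<'E'
def lineang(name="top",z=.0845,c=(.5627,.1322),lo=150,hi=290):
    p=robot.camera_params(name);im=robot.read_camera(name).astype(np.float32).mean(2)
    # refine centre by hub is not needed: sample several radii
    th=np.arange(lo,hi,.5);prof=0
    rr=np.arange(.024,.045,.002)
    X=np.array([[c[0]+r*np.cos(np.radians(t)),c[1]+r*np.sin(np.radians(t)),z] for r in rr for t in th])
    K=np.array([[p['fx'],0,p['cx']],[0,p['fy'],p['cy']],[0,0,1]])
    uv=cv2.projectPoints(X,cv2.Rodrigues(np.array(p['R']))[0],np.array(p['t']),K,np.array([p['k1'],0,0,0.]))[0].astype(np.float32)
    v=cv2.remap(im,uv.reshape(len(rr),-1,2),None,cv2.INTER_LINEAR).mean(0)
    d=np.clip(np.median(v)-v-20,0,None);i=d.argmax();w=slice(max(i-12,0),i+13)
    return round(float((d[w]*th[w]).sum()/d[w].sum()),1),round(float(d.max()),0)
E
python3 -c "
from h import *
print(lineang('top'),lineang('scene'));o=robot.observe();print(o['tool_pos'],o['contact_force'],o['torque'])"; python3 arc.py 25 -3
```

```text
(nan, 0.0) (157.6, 88.0)
[0.59772039 0.14876985 0.0954757 ] [-1.10785229  1.81135159  8.18989857] [0.43319264 0.31909728 0.0095072 ]
25.0 [[0.008, -0.018, -0.033], [0.015, -0.037, -0.067], [0.021, -0.056, -0.1], [0.026, -0.075, -0.133], [0.03, -0.095, -0.167]]
10.0 [[0.003, -0.02, -0.033], [0.005, -0.039, -0.067], [0.006, -0.059, -0.1], [0.006, -0.079, -0.133], [0.004, -0.099, -0.167]]
-5.0 [[-0.002, -0.02, -0.033], [-0.006, -0.039, -0.067], [-0.01, -0.059, -0.1], [-0.015, -0.078, -0.133], [-0.021, -0.097, -0.167]]
-20.0 [[-0.007, -0.019, -0.033], [-0.016, -0.037, -0.067], [-0.025, -0.054, -0.1], [-0.035, -0.071, -0.133], [-0.046, -0.088, -0.167]]
-35.0 [[-0.012, -0.016, -0.033], [-0.024, -0.031, -0.067], [-0.038, -0.046, -0.1], [-0.052, -0.06, -0.133], [-0.067, -0.073, -0.167]]h.py:23: RuntimeWarning: invalid value encountered in scalar divide
  return round(float((d[w]*th[w]).sum()/d[w].sum()),1),round(float(d.max()),0)
```

```bash
python3 - <<'E'
from h import *
im=robot.read_camera("scene");cv2.imwrite("pics/s2.png",cv2.resize(im[140:220,220:320,::-1],(600,480),interpolation=cv2.INTER_CUBIC))
E
```

```text
(no output)
```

View pics/s2.png

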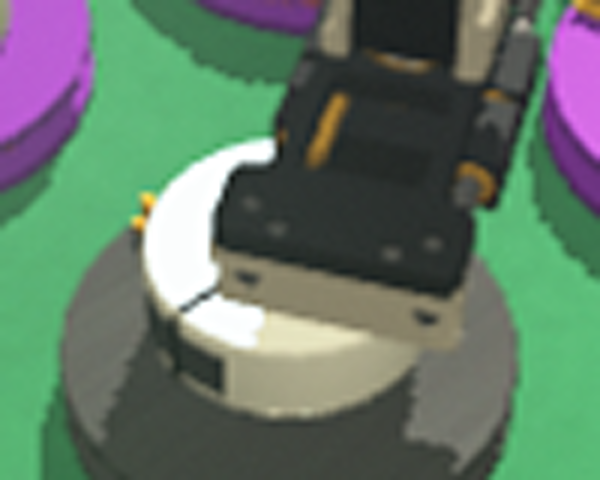

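The line edge at (180,308) is still at the old angle (about 264°), so the tip slid at 8–9 N. I'll press a little harder.

Request:
jog_arm(deltas=[0,0,-0.005,0,0,0,0,0,-0.005,0,0,0,0,0,-0.005,0,0,0])

```text
time: 5.65
tool_pos: [0.5978, 0.1488, 0.0953]
tool_rot: [3.142, -0.003, 0.461]
contact_force: [-1.0, 2.4, 10.4]
opening: 0.0003
```

Request:
jog_arm(deltas=[0.008,-0.018,0,0,0,-0.033,0.015,-0.037,0,0,0,-0.067,0.021,-0.056,0,0,0,-0.1,0.026,-0.075,0,0,0,-0.133,0.03,-0.095,0,0,0,-0.167])

```text
time: 6.07
tool_pos: [0.601, 0.1398, 0.0953]
tool_rot: [-3.14, -0.004, 0.197]
contact_force: [-0.5, 4.1, 10.4]
opening: 0.0005
```

```bash
python3 - <<'E'
from h import *
np.set_printoptions(precision=3,suppress=True)
im=robot.read_camera("scene");cv2.imwrite("pics/s3.png",im[...,::-1])
o=robot.observe();print(o['tool_pos'],o['contact_force'],o['torque'])
a=cv2.imread("pics/scene0.png").astype(int)
# side band of capsule: darkness along lower lid edge ring, r=52mm z=.075 (label) 
p=robot.camera_params("scene");K=np.array([[p['fx'],0,p['cx']],[0,p['fy'],p['cy']],[0,0,1]])
th=np.arange(180,345,3.)
for r,z in((.046,.0845),(.0525,.067)):
  X=np.array([[.5627+r*np.cos(np.radians(t)),.1322+r*np.sin(np.radians(t)),z] for t in th])
  uv=cv2.projectPoints(X,cv2.Rodrigues(np.array(p['R']))[0],np.array(p['t']),K,np.array([p['k1'],0,0,0.]))[0].astype(np.float32)
  for nm,i in(("0",a.mean(2)),("now",im.astype(float).mean(2))):
    v=cv2.remap(i.astype(np.float32),uv,None,cv2.INTER_LINEAR).ravel();print(r,nm,list(zip(th.astype(int).tolist(),v.astype(int).tolist()))[15:45:1] if 0 else v.astype(int).tolist())
E
```

```text
[0.601 0.139 0.095] [-1.109  4.241  9.108] [ 0.886  0.256 -0.05 ]
0.046 0 [250, 250, 250, 250, 250, 250, 250, 250, 250, 250, 249, 250, 250, 250, 250, 250, 250, 250, 250, 250, 250, 250, 250, 250, 251, 252, 232, 146, 179, 248, 252, 251, 250, 251, 250, 252, 251, 250, 250, 250, 248, 250, 250, 250, 250, 250, 250, 248, 248, 249, 252, 251, 249, 252, 250]
0.046 now [75, 77, 88, 102, 91, 79, 73, 71, 67, 55, 44, 40, 40, 77, 109, 122, 121, 116, 115, 118, 120, 117, 147, 200, 239, 250, 243, 175, 192, 251, 254, 254, 254, 254, 253, 254, 253, 254, 254, 254, 254, 252, 227, 200, 180, 150, 124, 120, 122, 112, 76, 70, 106, 122, 120]
0.0525 0 [249, 249, 249, 249, 249, 250, 250, 252, 253, 241, 227, 199, 167, 149, 129, 117, 117, 106, 92, 82, 76, 69, 55, 58, 59, 60, 55, 54, 50, 57, 59, 59, 58, 58, 58, 58, 113, 141, 139, 140, 142, 143, 145, 146, 147, 148, 148, 148, 149, 149, 149, 149, 148, 148, 147]
0.0525 now [72, 73, 73, 62, 47, 40, 42, 85, 124, 152, 183, 173, 148, 139, 131, 125, 122, 102, 87, 79, 71, 60, 44, 48, 47, 46, 43, 38, 39, 45, 47, 47, 46, 47, 44, 57, 118, 147, 145, 147, 148, 150, 151, 153, 154, 155, 156, 156, 156, 157, 156, 156, 157, 154, 153]
```

It's still sliding: friction is about 0.46, giving only about 0.16 N·m at this radius. I'll lift, go back to the start angle at a 45 mm radius, and press again at about 11 N.

Request:
jog_arm(deltas=[0,0,0.02,0,0,0,0,0,0.04,0,0,0])

```text
time: 6.28
tool_pos: [0.6001, 0.1387, 0.0979]
tool_rot: [3.141, -0.0, 0.199]
contact_force: [-0.3, -0.6, -0.1]
opening: 0.0008
```

Request:
jog_arm(deltas=[-0.01,0.05,0,0,0,0.077,-0.02,0.1,0,0,0,0.154,-0.04,0.15,0,0,0,0.231,-0.06,0.2,0,0,0,0.308,-0.07,0.256,0,0,0,0.385])

```text
time: 6.7
tool_pos: [0.5926, 0.164, 0.0971]
tool_rot: [-3.141, 0.001, 0.81]
contact_force: [0.6, 0.5, 0.2]
opening: 0.0006
```

Request:
jog_arm(deltas=[0,0,-0.01,0,0,0,0,0,-0.02,0,0,0,0,0,-0.03,0,0,0,0,0,-0.04,0,0,0,0,0,-0.04,0,0,0])

```text
time: 7.12
tool_pos: [0.5933, 0.1645, 0.095]
tool_rot: [-3.142, -0.001, 0.8]
contact_force: [-4.7, 2.3, 11.0]
opening: 0.0004
```

```bash
sed -i 's/r=.038/r=.045/' arc.py; python3 arc.py 46 -3; python3 -c "
from cell import robot;o=robot.observe();print(o['tool_pos'],o['contact_force'],o['torque'])"
```

```text
46.0 [[0.017, -0.017, -0.033], [0.032, -0.034, -0.067], [0.047, -0.053, -0.1], [0.06, -0.072, -0.133], [0.073, -0.092, -0.167]]
31.0 [[0.012, -0.021, -0.033], [0.022, -0.042, -0.067], [0.032, -0.063, -0.1], [0.04, -0.085, -0.133], [0.047, -0.108, -0.167]]
16.0 [[0.006, -0.023, -0.033], [0.011, -0.046, -0.067], [0.014, -0.069, -0.1], [0.016, -0.093, -0.133], [0.017, -0.116, -0.167]]
1.0 [[-0.0, -0.024, -0.033], [-0.002, -0.047, -0.067], [-0.004, -0.07, -0.1], [-0.008, -0.094, -0.133], [-0.013, -0.117, -0.167]]
-14.0 [[-0.006, -0.023, -0.033], [-0.014, -0.045, -0.067], [-0.022, -0.067, -0.1], [-0.032, -0.088, -0.133], [-0.043, -0.109, -0.167]]
[0.59326549 0.16451508 0.0950113 ] [-4.67362983  2.25094616 10.98878445] [0.5004234  0.67150078 0.0133161 ]
```

Request:
jog_arm(deltas=[0.017,-0.017,0,0,0,-0.033,0.032,-0.034,0,0,0,-0.067,0.047,-0.053,0,0,0,-0.1,0.06,-0.072,0,0,0,-0.133,0.073,-0.092,0,0,0,-0.167])

```text
time: 7.53
tool_pos: [0.6006, 0.1554, 0.0951]
tool_rot: [-3.141, -0.002, 0.535]
contact_force: [-4.8, 3.3, 10.4]
opening: 0.0003
```

```bash
cat > chk.py <<'E'
from h import *
np.set_printoptions(precision=3,suppress=True)
o=robot.observe();print(o['time'],o['tool_pos'],o['contact_force'],o['torque'])
im=robot.read_camera("scene");cv2.imwrite("pics/s_last.png",im[...,::-1])
p=robot.camera_params("scene");K=np.array([[p['fx'],0,p['cx']],[0,p['fy'],p['cy']],[0,0,1]])
th=np.arange(160,345,3.)
for r,z in((.047,.084),(.0525,.067)):
  X=np.array([[.5627+r*np.cos(np.radians(t)),.1322+r*np.sin(np.radians(t)),z] for t in th])
  uv=cv2.projectPoints(X,cv2.Rodrigues(np.array(p['R']))[0],np.array(p['t']),K,np.array([p['k1'],0,0,0.]))[0].astype(np.float32)
  v=cv2.remap(im.astype(np.float32).mean(2),uv,None,cv2.INTER_LINEAR).ravel();print(*[f"{int(t)}:{int(x)}" for t,x in zip(th,v)])
E
python3 chk.py
```

```text
7.5333 [0.601 0.155 0.095] [-4.756  3.264 10.394] [ 0.729  0.719 -0.004]
160:253 163:254 166:254 169:254 172:254 175:254 178:254 181:254 184:254 187:254 190:253 193:253 196:253 199:253 202:253 205:253 208:253 211:253 214:253 217:253 220:253 223:253 226:253 229:253 232:253 235:253 238:254 241:250 244:226 247:140 250:219 253:254 256:254 259:253 262:253 265:253 268:253 271:253 274:252 277:254 280:252 283:254 286:252 289:253 292:252 295:252 298:251 301:231 304:214 307:213 310:213 313:213 316:213 319:213 322:214 325:216 328:213 331:212 334:213 337:215 340:214 343:216
160:252 163:252 166:252 169:252 172:252 175:252 178:252 181:252 184:252 187:252 190:252 193:252 196:253 199:253 202:254 205:252 208:245 211:233 214:200 217:170 220:143 223:122 226:109 229:93 232:73 235:59 238:54 241:58 244:52 247:48 250:50 253:52 256:55 259:54 262:54 265:53 268:55 271:93 274:137 277:148 280:147 283:146 286:145 289:146 292:144 295:146 298:147 301:149 304:152 307:152 310:153 313:156 316:156 319:155 322:157 325:157 328:157 331:157 334:156 337:155 340:155 343:154
```

It carries now: the line moved 15° to about 247°. Continuing the arc.

Request:
jog_arm(deltas=[0.012,-0.021,0,0,0,-0.033,0.022,-0.042,0,0,0,-0.067,0.032,-0.063,0,0,0,-0.1,0.04,-0.085,0,0,0,-0.133,0.047,-0.108,0,0,0,-0.167])

```text
time: 8.0
tool_pos: [0.6053, 0.1448, 0.0951]
tool_rot: [-3.14, -0.001, 0.272]
contact_force: [-3.3, 4.7, 10.4]
opening: 0.0004
```

Request:
jog_arm(deltas=[0.006,-0.023,0,0,0,-0.033,0.011,-0.046,0,0,0,-0.067,0.014,-0.069,0,0,0,-0.1,0.016,-0.093,0,0,0,-0.133,0.017,-0.116,0,0,0,-0.167])

```text
time: 8.42
tool_pos: [0.6071, 0.1333, 0.0952]
tool_rot: [-3.14, -0.001, 0.01]
contact_force: [-3.8, 5.9, 10.2]
opening: 0.0004
```

Request:
jog_arm(deltas=[0,-0.024,-0.001,0,0,-0.033,-0.002,-0.047,-0.001,0,0,-0.067,-0.004,-0.07,-0.001,0,0,-0.1,-0.008,-0.094,-0.001,0,0,-0.133,-0.013,-0.117,-0.001,0,0,-0.167])

```text
time: 8.83
tool_pos: [0.6058, 0.1218, 0.095]
tool_rot: [-3.139, -0.001, -0.252]
contact_force: [-2.5, 6.3, 10.7]
opening: 0.0002
```

```bash
python3 chk.py | head -3;python3 arc.py -29 -3; python3 -c "
from cell import robot;print(robot.observe()['qpos'])"
```

```text
8.8333 [0.606 0.122 0.095] [-2.545  6.297 10.748] [ 1.166  0.624 -0.047]
160:102 163:92 166:100 169:87 172:110 175:114 178:146 181:107 184:73 187:76 190:77 193:76 196:77 199:77 202:77 205:77 208:77 211:77 214:76 217:74 220:71 223:87 226:86 229:68 232:59 235:56 238:53 241:52 244:51 247:52 250:49 253:47 256:43 259:41 262:48 265:91 268:127 271:134 274:132 277:138 280:196 283:250 286:252 289:254 292:253 295:252 298:253 301:254 304:253 307:251 310:250 313:242 316:220 319:214 322:215 325:217 328:217 331:211 334:183 337:145 340:133 343:132
160:253 163:253 166:254 169:239 172:96 175:53 178:73 181:77 184:78 187:77 190:77 193:76 196:76 199:76 202:68 205:95 208:108 211:94 214:75 217:62 220:50 223:46 226:58 229:80 232:101 235:115 238:125 241:126 244:126 247:129 250:126 253:133 256:132 259:131 262:130 265:129 268:128 271:125 274:125 277:126 280:139 283:146 286:147 289:147 292:148 295:148 298:150 301:151 304:153 307:154 310:155 313:157 316:158 319:158 322:158 325:159 328:160 331:159 334:159 337:159 340:158 343:158
-29.0 [[-0.012, -0.02, -0.033], [-0.025, -0.04, -0.067], [-0.039, -0.059, -0.1], [-0.054, -0.077, -0.133], [-0.07, -0.094, -0.167]]
-44.0 [[-0.017, -0.017, -0.033], [-0.034, -0.032, -0.067], [-0.053, -0.047, -0.1], [-0.072, -0.06, -0.133], [-0.092, -0.073, -0.167]]
-59.0 [[-0.021, -0.012, -0.033], [-0.042, -0.022, -0.067], [-0.063, -0.032, -0.1], [-0.085, -0.04, -0.133], [-0.108, -0.047, -0.167]]
-74.0 [[-0.023, -0.006, -0.033], [-0.046, -0.011, -0.067], [-0.069, -0.014, -0.1], [-0.093, -0.016, -0.133], [-0.116, -0.017, -0.167]]
-89.0 [[-0.024, 0.0, -0.033], [-0.047, 0.002, -0.067], [-0.07, 0.004, -0.1], [-0.094, 0.008, -0.133], [-0.117, 0.013, -0.167]]
[0.07293108 0.64357865 1.43655344 0.0021632  1.05994915 1.89881932]
```

Label edge says line ≈ 203°, tracking the finger. Two more 15° steps, then look.

Request:
jog_arm(deltas=[-0.006,-0.023,0,0,0,-0.033,-0.014,-0.045,0,0,0,-0.067,-0.022,-0.067,0,0,0,-0.1,-0.032,-0.088,0,0,0,-0.133,-0.043,-0.109,0,0,0,-0.167])

```text
time: 9.3
tool_pos: [0.6017, 0.1111, 0.0951]
tool_rot: [-3.138, -0.0, -0.515]
contact_force: [-2.0, 7.6, 9.7]
opening: 0.0002
```

Request:
jog_arm(deltas=[-0.018,-0.016,0,0,0,-0.033,-0.034,-0.035,0,0,0,-0.067,-0.048,-0.054,0,0,0,-0.1,-0.063,-0.072,0,0,0,-0.133,-0.079,-0.089,0,0,0,-0.167])

```text
time: 9.72
tool_pos: [0.5947, 0.102, 0.0953]
tool_rot: [-3.137, -0.002, -0.777]
contact_force: [1.5, 6.1, 8.4]
opening: 0.0008
```

```bash
python3 chk.py | sed -n '1p;3p'
```

```text
9.7167 [0.595 0.102 0.095] [1.474 6.052 8.364] [ 1.229 -0.126 -0.04 ]
160:45 163:44 166:43 169:37 172:149 175:252 178:253 181:254 184:253 187:253 190:253 193:253 196:251 199:233 202:143 205:103 208:80 211:103 214:145 217:164 220:150 223:133 226:122 229:121 232:123 235:126 238:129 241:132 244:138 247:145 250:143 253:146 256:146 259:147 262:147 265:147 268:147 271:146 274:146 277:147 280:147 283:146 286:146 289:146 292:146 295:148 298:150 301:150 304:153 307:153 310:155 313:156 316:157 319:158 322:157 325:158 328:158 331:159 334:157 337:157 340:157 343:156
```

Request:
jog_arm(deltas=[0,0,0.1,0,0,0,0,0,0.4,0,0,0,0,0,0.8,0,0,0])

```text
time: 10.02
tool_pos: [0.5912, 0.1002, 0.1714]
tool_rot: [3.135, 0.005, -0.773]
contact_force: [0.5, 0.2, -0.0]
opening: 0.0008
```

Request:
jog_arm(deltas=[-0.25,0.25,0.2,0,0,0,-0.5,0.5,0.4,0,0,0,-0.75,0.75,0.6,0,0,0,-0.9,0.9,0.6,0,0,0,-0.9,0.9,0.6,0,0,0])

```text
time: 10.43
tool_pos: [0.501, 0.1932, 0.2355]
tool_rot: [-3.14, -0.0, -0.77]
contact_force: [0.6, -0.2, 0.2]
opening: 0.0009
```

```bash
python3 - <<'E'
from h import *
import pickle
p=robot.camera_params("wrist");im=robot.read_camera("wrist")
pickle.dump(p,open("w3.pkl","wb"));cv2.imwrite("pics/w3.png",im[...,::-1])
cv2.imwrite("pics/w3c.png",cv2.resize(im[:170,140:360,::-1],(792,612),interpolation=cv2.INTER_CUBIC)[:600])
o=robot.observe();print(o['time'],o['tool_pos'],o['tool_rot'],o['contact_force'],o['qpos'])
E
```

```text
10.4833 [0.50224515 0.19183013 0.2346029 ] [-3.14124205e+00 -8.72486884e-04 -7.69825935e-01] [-0.16127339 -0.53278965  0.50549195] [ 2.22569526e-01  3.67256342e-01  1.49512415e+00 -5.62775566e-04
  1.27844166e+00  2.56335362e+00]
```

View pics/w3c.png

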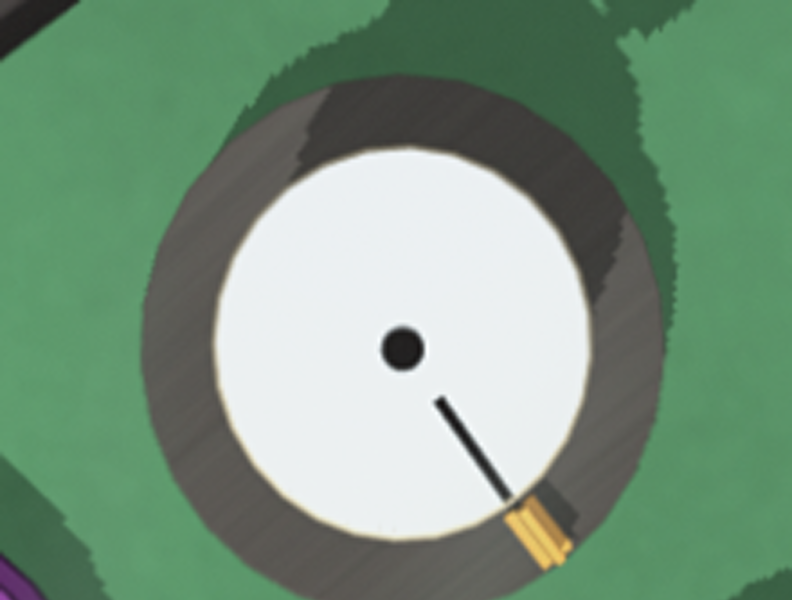

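```bash
python3 - <<'E'
import cv2
im=cv2.imread("pics/w3.png")
# native region x 255..305, y 105..165
cv2.imwrite("pics/w3d.png",cv2.resize(im[105:165,255:305],(500,600),interpolation=cv2.INTER_CUBIC))
E
```

```text
(no output)
```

View pics/w3d.png

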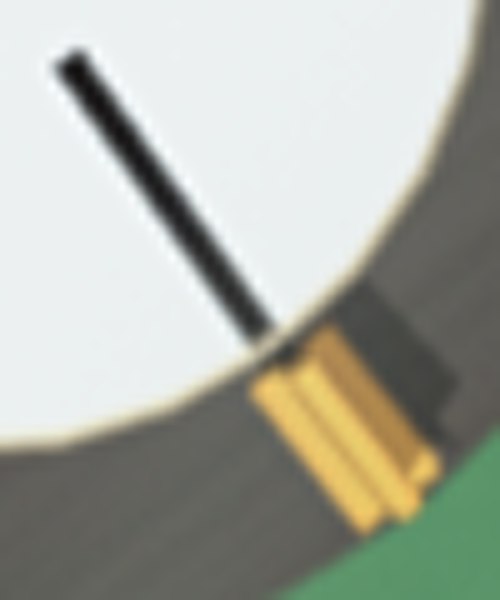

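```bash
python3 - <<'E'
from h import *
import pickle
p=pickle.load(open("w3.pkl","rb"));f=lambda x,y:(255+x/10-.45,105+y/10-.45);g=lambda x,y:(140+x/3.6-.4,y/3.6-.4)
z=.085
h=at(p,g(402,348),z);a,b=at(p,f(68,62),z),at(p,f(265,335),z)
l,r,t,bb=[at(p,g(*q),z) for q in[(214,345),(591,345),(402,147),(402,541)]]
print("hub",h,"lidc",(l+r)/2,(t+bb)/2,"ang hub-edge",ang(h,b),"line",ang(a,b))
i,o=at(p,f(297,362),.044),at(p,f(402,503),.044)
print("ptr",i,o,ang(i,o),"from hub",ang(h,(i+o)/2),np.linalg.norm((i-h)[:2]),np.linalg.norm((o-h)[:2]))
E
```

```text
hub [0.56383989 0.132809   0.085     ] lidc [0.56443981 0.13205822 0.085     ] [0.56326754 0.13336141 0.085     ] ang hub-edge 172.52554460400964 line 172.891694384714
ptr [0.50410432 0.13798643 0.044     ] [0.48367003 0.14016948 0.044     ] 173.9020917875271 from hub 174.87899831638677 0.05995951759488009 0.08050703349418802
```

Line at 172.5–172.9°, pointer blade at 174–174.9° (its ends measured at 60 and 80.5 mm from the axis, as they should be). The capsule is about 1.7° too far clockwise, so I'll nudge it back from the nearby edge of the lid.

Request:
jog_arm(deltas=[0.1,-0.1,-0.3,0,0,0,0.2,-0.2,-0.6,0,0,0,0.3,-0.28,-0.9,0,0,0])

```text
time: 10.73
tool_pos: [0.5343, 0.1614, 0.1425]
tool_rot: [3.142, -0.001, -0.772]
contact_force: [1.0, 0.3, -0.1]
opening: 0.0002
```

Request:
jog_arm(deltas=[0,0,-0.2,0,0,0,0,0,-0.35,0,0,0,0,0,-0.44,0,0,0,0,0,-0.47,0,0,0,0,0,-0.47,0,0,0])

```text
time: 11.15
tool_pos: [0.5332, 0.1618, 0.0964]
tool_rot: [3.139, 0.0, -0.772]
contact_force: [-1.2, -0.8, 2.4]
opening: 0.0002
```

Request:
jog_arm(deltas=[0,0,-0.008,0,0,0,0,0,-0.015,0,0,0,0,0,-0.015,0,0,0,0,0,-0.015,0,0,0])

```text
time: 11.48
tool_pos: [0.5339, 0.1625, 0.096]
tool_rot: [-3.141, -0.001, -0.77]
contact_force: [-1.9, -3.5, 4.7]
opening: 0.0003
```

Request:
jog_arm(deltas=[-0.006,-0.006,-0.004,0,0,0,-0.01,-0.01,-0.008,0,0,0,-0.01,-0.01,-0.012,0,0,0,-0.01,-0.01,-0.012,0,0,0])

```text
time: 11.82
tool_pos: [0.5337, 0.1623, 0.0954]
tool_rot: [-3.138, -0.002, -0.771]
contact_force: [-0.4, -0.5, 7.2]
opening: 0.0005
```

Request:
jog_arm(deltas=[-0.003,-0.003,-0.004,0,0,0,-0.004,-0.004,-0.007,0,0,0,-0.004,-0.004,-0.007,0,0,0])

```text
time: 12.07
tool_pos: [0.5337, 0.1623, 0.0952]
tool_rot: [-3.137, -0.003, -0.771]
contact_force: [-1.0, 1.6, 10.5]
opening: 0.0004
```

Request:
jog_arm(deltas=[-0.005,-0.005,0,0,0,0.007,-0.01,-0.01,0,0,0,0.014,-0.015,-0.015,0,0,0,0.02,-0.015,-0.015,0,0,0,0.02])

```text
time: 12.4
tool_pos: [0.5329, 0.1614, 0.0954]
tool_rot: [-3.135, -0.003, -0.739]
contact_force: [2.1, 4.8, 9.2]
opening: 0.0004
```

Request:
jog_arm(deltas=[0,0,0.1,0,0,0,0,0,0.4,0,0,0,0,0,0.8,0,0,0])

```text
time: 12.65
tool_pos: [0.5284, 0.1598, 0.1717]
tool_rot: [3.136, 0.004, -0.739]
contact_force: [1.6, 0.3, -0.1]
opening: 0.0005
```

Request:
jog_arm(deltas=[-0.15,0.15,0.3,0,0,0,-0.3,0.3,0.6,0,0,0,-0.3,0.3,0.6,0,0,0,-0.3,0.3,0.6,0,0,0])

```text
time: 12.98
tool_pos: [0.5006, 0.1909, 0.2355]
tool_rot: [-3.138, -0.003, -0.737]
contact_force: [-0.5, -0.4, -0.7]
opening: 0.0005
```

```bash
python3 - <<'E'
from h import *
import pickle
p=robot.camera_params("wrist");im=robot.read_camera("wrist")
pickle.dump(p,open("w4.pkl","wb"));cv2.imwrite("pics/w4.png",im[...,::-1])
K=np.array([[p['fx'],0,p['cx']],[0,p['fy'],p['cy']],[0,0,1]])
h=np.array([.5638,.1328,.085])
uv=cv2.projectPoints(h[None],cv2.Rodrigues(np.array(p['R']))[0],np.array(p['t']),K,np.array([p['k1'],0,0,0.]))[0].ravel();print(uv)
x,y=int(uv[0]),int(uv[1]);x0,y0=x-10,y-10;print(x0,y0)
cv2.imwrite("pics/w4d.png",cv2.resize(im[y0:y0+75,x0:x0+75,::-1],(600,600),interpolation=cv2.INTER_CUBIC))
print(robot.observe()['time'],robot.observe()['contact_force'])
E
```

```text
[252.49499096  98.06006301]
242 88
13.0333 [-0.46946801 -0.06768793 -0.04769324]
```

View pics/w4d.png

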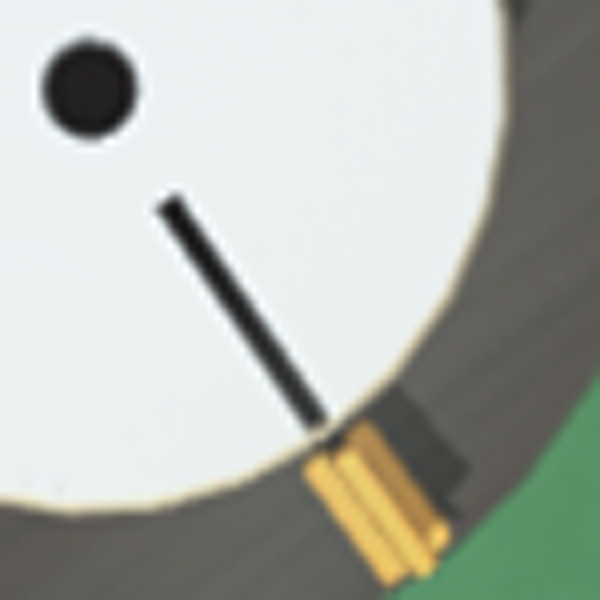

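```bash
python3 - <<'E'
from h import *
import pickle
p=pickle.load(open("w4.pkl","rb"));f=lambda x,y:(242+x/8-.44,88+y/8-.44)
z=.085
h,a,b=[at(p,f(*q),z) for q in[(90,90),(170,203),(318,427)]];i,o=at(p,f(341,452),.044),at(p,f(425,568),.044)
print(h,ang(h,b),ang(a,b),i,o,ang(i,o),ang(h,(i+o)/2))
E
```

```text
[0.56307024 0.13304644 0.085     ] 172.95270708092954 172.3733016050102 [0.50328724 0.13832948 0.044     ] [0.48235853 0.14018603 0.044     ] 174.93065581650953 174.9470149621974
```

The line barely moved (172.7° against 174.9°), so that nudge mostly slipped. I'll do one more with a longer stroke, nearer the rim.

Request:
jog_arm(deltas=[0.1,-0.09,-0.3,0,0,0,0.2,-0.18,-0.6,0,0,0,0.3,-0.27,-0.9,0,0,0])

```text
time: 13.28
tool_pos: [0.5303, 0.1622, 0.141]
tool_rot: [3.14, 0.001, -0.739]
contact_force: [1.1, -0.1, -0.9]
opening: 0.0002
```

Request:
jog_arm(deltas=[0,0,-0.2,0,0,0,0,0,-0.34,0,0,0,0,0,-0.42,0,0,0,0,0,-0.45,0,0,0,0,0,-0.47,0,0,0])

```text
time: 13.7
tool_pos: [0.5296, 0.1626, 0.0957]
tool_rot: [3.139, 0.002, -0.739]
contact_force: [-3.5, -0.7, 6.7]
opening: 0.0003
```

Request:
jog_arm(deltas=[0,0,-0.01,0,0,0,-0.004,-0.004,-0.02,0,0,0,-0.007,-0.007,-0.028,0,0,0,-0.007,-0.007,-0.028,0,0,0])

```text
time: 14.03
tool_pos: [0.5297, 0.1627, 0.0952]
tool_rot: [-3.141, -0.0, -0.739]
contact_force: [-4.6, -0.1, 11.3]
opening: 0.0006
```

Request:
jog_arm(deltas=[-0.006,-0.006,0.001,0,0,0.005,-0.012,-0.012,0.001,0,0,0.01,-0.018,-0.018,0.001,0,0,0.015,-0.025,-0.025,0.001,0,0,0.02,-0.025,-0.025,0.001,0,0,0.02])

```text
time: 14.45
tool_pos: [0.5291, 0.1611, 0.0958]
tool_rot: [-3.136, -0.003, -0.707]
contact_force: [0.9, 4.3, 6.1]
opening: 0.0004
```

Request:
jog_arm(deltas=[0,0,0.1,0,0,0,0,0,0.4,0,0,0,0,0,0.8,0,0,0])

```text
time: 14.7
tool_pos: [0.5254, 0.1594, 0.1727]
tool_rot: [3.136, 0.004, -0.707]
contact_force: [1.2, 0.9, 0.6]
opening: 0.0005
```

Request:
jog_arm(deltas=[-0.13,0.13,0.3,0,0,0,-0.27,0.3,0.6,0,0,0,-0.27,0.3,0.6,0,0,0,-0.27,0.3,0.6,0,0,0])

```text
time: 15.03
tool_pos: [0.5005, 0.1906, 0.2363]
tool_rot: [-3.138, -0.003, -0.706]
contact_force: [-0.3, -0.4, -0.3]
opening: 0.0005
```

```bash
python3 - <<'E'
from h import *
import pickle
p=robot.camera_params("wrist");im=robot.read_camera("wrist")
pickle.dump(p,open("w5.pkl","wb"));cv2.imwrite("pics/w5.png",im[...,::-1])
print(robot.observe()['time'],robot.observe()['tool_pos'])
def line(p,im):
    K=np.array([[p['fx'],0,p['cx']],[0,p['fy'],p['cy']],[0,0,1]])
    th=np.arange(155,192,.25);rr=np.arange(.022,.049,.001);g=im.astype(np.float32).mean(2)
    X=np.array([[.5634-0+r*np.cos(np.radians(t)),.1330+r*np.sin(np.radians(t)),.085] for r in rr for t in th])
    uv=cv2.projectPoints(X,cv2.Rodrigues(np.array(p['R']))[0],np.array(p['t']),K,np.array([p['k1'],0,0,0.]))[0].astype(np.float32).reshape(len(rr),-1,2)
    v=cv2.remap(g,uv,None,cv2.INTER_LINEAR);d=np.clip(200-v,0,None)
    m=(d*th).sum(1)/d.sum(1);P=np.c_[.5634+rr*np.cos(np.radians(m)),.1330+rr*np.sin(np.radians(m))]
    k=np.polyfit(P[:,0],P[:,1],1);return m[[0,8,16,24]],180+np.degrees(np.arctan(k[0]))
for n in(3,4,5):
    print(n,line(pickle.load(open(f"w{n}.pkl","rb")),cv2.imread(f"pics/w{n}.png")))
E
```

```text
15.0833 [0.5001362  0.18995372 0.23444523]
3 (array([172.50499093, 172.42493712, 172.41443353, 172.34565178]), np.float64(172.24427460639748))
4 (array([173.18924639, 173.06747774, 173.14709741, 173.14273173]), np.float64(173.21322164616709))
5 (array([172.99759468, 173.00151207, 172.9672329 , 172.99541081]), np.float64(172.97401872845424))
```

Small steady error of about 1.5°. The last stroke lost press as it moved (11 to 6 N), so I'll repeat it once, holding the press.

Request:
jog_arm(deltas=[0.1,-0.09,-0.3,0,0,0,0.2,-0.18,-0.6,0,0,0,0.3,-0.27,-0.9,0,0,0])

```text
time: 15.33
tool_pos: [0.5301, 0.1619, 0.1416]
tool_rot: [3.14, 0.001, -0.707]
contact_force: [1.0, 1.1, -0.2]
opening: 0.0007
```

Request:
jog_arm(deltas=[0,0,-0.2,0,0,0,0,0,-0.34,0,0,0,0,0,-0.42,0,0,0,0,0,-0.45,0,0,0,0,0,-0.47,0,0,0])

```text
time: 15.75
tool_pos: [0.5297, 0.1624, 0.0961]
tool_rot: [3.14, 0.001, -0.708]
contact_force: [-2.8, -1.1, 4.3]
opening: 0.0003
```

Request:
jog_arm(deltas=[0,0,-0.01,0,0,0,-0.006,-0.006,-0.02,0,0,0,-0.012,-0.012,-0.028,0,0,0,-0.012,-0.012,-0.028,0,0,0])

```text
time: 16.08
tool_pos: [0.53, 0.1626, 0.0957]
tool_rot: [-3.138, -0.002, -0.707]
contact_force: [-2.2, 1.7, 6.6]
opening: 0.0007
```

Request:
jog_arm(deltas=[-0.001,-0.001,-0.005,0,0,0,-0.002,-0.002,-0.009,0,0,0,-0.002,-0.002,-0.009,0,0,0])

```text
time: 16.33
tool_pos: [0.53, 0.1626, 0.0952]
tool_rot: [-3.137, -0.002, -0.707]
contact_force: [-3.6, 2.4, 10.1]
opening: 0.0005
```

Now the stroke, first half with press compensation.

Request:
jog_arm(deltas=[-0.005,-0.005,-0.002,0,0,0.005,-0.01,-0.01,-0.004,0,0,0.01,-0.015,-0.015,-0.006,0,0,0.015,-0.015,-0.015,-0.006,0,0,0.015])

```text
time: 16.67
tool_pos: [0.5294, 0.1619, 0.0952]
tool_rot: [-3.135, -0.003, -0.683]
contact_force: [-1.3, 6.1, 11.2]
opening: 0.0008
```

Request:
jog_arm(deltas=[-0.005,-0.005,0,0,0,0.005,-0.01,-0.01,-0.001,0,0,0.01,-0.015,-0.015,-0.001,0,0,0.012,-0.015,-0.015,-0.001,0,0,0.012])

```text
time: 17.0
tool_pos: [0.5283, 0.1605, 0.0952]
tool_rot: [-3.134, -0.004, -0.665]
contact_force: [0.1, 6.4, 10.4]
opening: 0.0008
```

Request:
jog_arm(deltas=[0,0,0.1,0,0,0,0,0,0.4,0,0,0,0,0,0.8,0,0,0])

```text
time: 17.25
tool_pos: [0.5242, 0.1582, 0.1714]
tool_rot: [3.138, 0.003, -0.665]
contact_force: [1.0, -0.7, 0.1]
opening: 0.0003
```

Request:
jog_arm(deltas=[-0.13,0.13,0.3,0,0,0,-0.27,0.3,0.6,0,0,0,-0.27,0.3,0.6,0,0,0,-0.27,0.3,0.6,0,0,0])

```text
time: 17.58
tool_pos: [0.4993, 0.1894, 0.235]
tool_rot: [-3.137, -0.004, -0.663]
contact_force: [-0.2, 0.3, -1.2]
opening: 0.0006
```

```bash
python3 - <<'E'
from h import *
import pickle
p=robot.camera_params("wrist");im=robot.read_camera("wrist")
pickle.dump(p,open("w6.pkl","wb"));cv2.imwrite("pics/w6.png",im[...,::-1])
o=robot.observe();print(o['time'],o['tool_pos'],o['qpos'])
def line(p,im,z=.085,rr=np.arange(.022,.049,.001),gold=0):
    K=np.array([[p['fx'],0,p['cx']],[0,p['fy'],p['cy']],[0,0,1]])
    th=np.arange(155,195,.25);im=im.astype(np.float32)
    X=np.array([[.5634+r*np.cos(np.radians(t)),.1330+r*np.sin(np.radians(t)),z] for r in rr for t in th])
    uv=cv2.projectPoints(X,cv2.Rodrigues(np.array(p['R']))[0],np.array(p['t']),K,np.array([p['k1'],0,0,0.]))[0].astype(np.float32).reshape(len(rr),-1,2)
    v=cv2.remap(im,uv,None,cv2.INTER_LINEAR)
    d=np.clip((v[...,2]-v[...,0])-60,0,None) if gold else np.clip(200-v.mean(2),0,None)
    return ((d*th).sum(1)/d.sum(1))
for n in(3,4,5,6):
    a=(pickle.load(open(f"w{n}.pkl","rb")),cv2.imread(f"pics/w{n}.png"))
    print(n,line(*a)[[0,8,16,24]],"gold",line(*a,.040,np.arange(.064,.079,.004),1))
E
```

```text
17.6333 [0.49885798 0.18868933 0.23309604] [ 2.18112161e-01  3.59875230e-01  1.51061814e+00 -4.34803552e-04
  1.26896565e+00  2.45297482e+00]
3 [172.50499031 172.42493959 172.41444903 172.3456416 ] gold [174.33785333 174.41244021 174.51282311 174.54301053]
4 [173.1892464  173.06747732 173.14709293 173.14273449] gold [174.23381433 174.33615793 174.42775908 174.43817851]
5 [172.99757432 173.00152294 172.96722884 172.99541081] gold [174.19901365 174.32832392 174.41626697 174.46212706]
6 [175.92573679 175.8973385  175.94927864 175.90325005] gold [174.22806654 174.31818267 174.42316555 174.4900765 ]
```

The line is now at 175.9° against the pointer's 174.4–174.9°, so the capsule is about +0.02 rad off. That's good, so on to the switch.

Request:
jog_arm(deltas=[-0.06,-0.31,0,0,0,0,-0.12,-0.62,0,0,0,0,-0.18,-0.93,0,0,0,0])

```text
time: 17.88
tool_pos: [0.48, 0.0942, 0.2306]
tool_rot: [3.139, 0.002, -0.664]
contact_force: [0.3, -0.3, 0.2]
opening: 0.0006
```

Request:
jog_arm(deltas=[-0.06,-0.31,0,0,0,0,-0.12,-0.62,0,0,0,0,-0.18,-0.93,0,0,0,0])

```text
time: 18.13
tool_pos: [0.4618, 0.0006, 0.2308]
tool_rot: [3.14, 0.002, -0.665]
contact_force: [1.0, -0.4, 0.5]
opening: 0.0005
```

Request:
jog_arm(deltas=[-0.06,-0.31,-0.1,0,0,0,-0.12,-0.62,-0.2,0,0,0,-0.18,-0.93,-0.3,0,0,0,-0.18,-0.93,-0.3,0,0,0,-0.18,-0.93,-0.3,0,0,0])

```text
time: 18.55
tool_pos: [0.4437, -0.092, 0.2006]
tool_rot: [3.14, 0.003, -0.669]
contact_force: [0.7, 0.0, -0.5]
opening: 0.0009
```

```bash
python3 - <<'E'
from h import *
import pickle
p=robot.camera_params("wrist");im=robot.read_camera("wrist")
pickle.dump(p,open("w7.pkl","wb"));cv2.imwrite("pics/w7.png",im[...,::-1])
K=np.array([[p['fx'],0,p['cx']],[0,p['fy'],p['cy']],[0,0,1]])
uv=cv2.projectPoints(np.array([[.508,-.139,.03]]),cv2.Rodrigues(np.array(p['R']))[0],np.array(p['t']),K,np.array([p['k1'],0,0,0.]))[0].ravel();print(uv)
x0,y0=max(int(uv[0])-60,0),max(int(uv[1])-60,0);print(x0,y0)
cv2.imwrite("pics/w7c.png",cv2.resize(im[y0:y0+120,x0:x0+120,::-1],(600,600),interpolation=cv2.INTER_CUBIC))
o=robot.observe();print(o['time'],o['tool_pos'],o['tool_rot'])
E
```

```text
[248.26565044 104.37795572]
188 44
18.6 [ 0.44428117 -0.09095743  0.20116987] [ 3.14098959e+00  2.39323455e-03 -6.67320642e-01]
```

View pics/w7c.png

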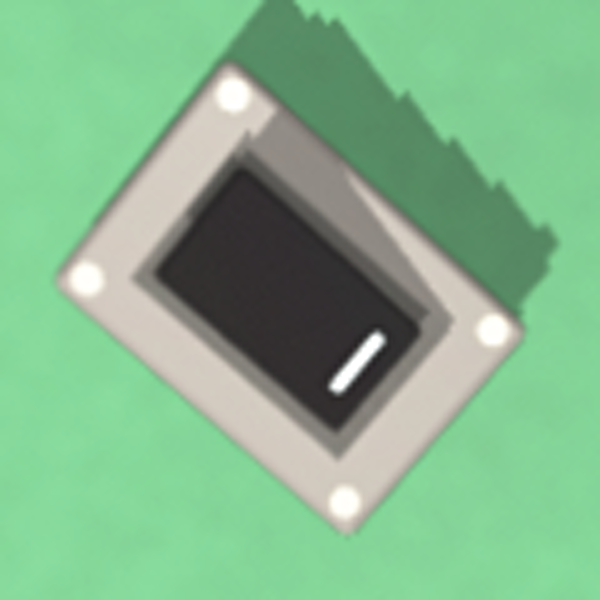

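```bash
python3 - <<'E'
from h import *
import pickle
np.set_printoptions(precision=4,suppress=True)
p=pickle.load(open("w7.pkl","rb"));f=lambda x,y:(188+x/5-.4,44+y/5-.4)
d=np.array([at(p,f(*q),.024) for q in[(232,95),(86,279),(493,329),(344,502)]]);c=d.mean(0)
u=(d[:2].mean(0)-d[2:].mean(0));print("c",c,np.linalg.norm(u),np.linalg.norm(d[0]-d[1]),np.degrees(np.arctan2(u[1],u[0])))
u/=np.linalg.norm(u);print("pad",c+.018*u)
e=[at(p,f(*q),z) for q,z in[((242,165),.045),((157,270),.045),((420,328),.0335),((337,432),.0335)]]
e2=[at(p,f(*q),z) for q,z in[((242,165),.0335),((157,270),.0335),((420,328),.045),((337,432),.045)]]
for k in(e,e2):print(np.linalg.norm(k[0]-k[1]),np.linalg.norm(k[2]-k[3]),[((q-c)@u) for q in k])
E
```

```text
c [ 0.5099 -0.1368  0.024 ] 0.07252297827206462 0.048314977511294016 11.09841243449925
pad [ 0.5276 -0.1334  0.024 ]
0.026083541424892425 0.027325024941758997 [np.float64(0.02345722802712397), np.float64(0.02361814539602939), np.float64(-0.023922809810141745), np.float64(-0.024713676440833273)]
0.027073854602088596 0.02632552440277957 [np.float64(0.02472959750625217), np.float64(0.024896624420953885), np.float64(-0.023415561249065776), np.float64(-0.024177499392946337)]
```

The shadow widens at the end without the mark (upper left in the picture, world +x), and triangulation agrees, so that is the raised end. The pad is at about (0.528, -0.133). I'm going over it.

Request:
jog_arm(deltas=[0.12,-0.06,-0.12,0,0,0.077,0.24,-0.12,-0.24,0,0,0.154,0.36,-0.17,-0.36,0,0,0.231,0.48,-0.23,-0.48,0,0,0.308,0.6,-0.28,-0.6,0,0,0.385])

```text
time: 19.02
tool_pos: [0.5058, -0.1174, 0.1415]
tool_rot: [-3.142, -0.0, -0.052]
contact_force: [-0.2, -1.1, 0.2]
opening: 0.0003
```

Request:
jog_arm(deltas=[0.14,-0.07,-0.25,0,0,0.077,0.275,-0.136,-0.5,0,0,0.16,0.275,-0.136,-0.66,0,0,0.16,0.275,-0.136,-0.66,0,0,0.16])

```text
time: 19.35
tool_pos: [0.531, -0.1302, 0.0725]
tool_rot: [-3.138, 0.006, 0.193]
contact_force: [-1.1, 1.2, 0.2]
opening: 0.0004
```

Request:
jog_arm(deltas=[0,0,-0.07,0,0,0,0,0,-0.14,0,0,0,0,0,-0.18,0,0,0,0,0,-0.2,0,0,0,0,0,-0.2,0,0,0])

```text
time: 19.77
tool_pos: [0.5323, -0.1319, 0.0563]
tool_rot: [3.141, -0.0, 0.191]
contact_force: [0.4, 0.1, 0.2]
opening: 0.0004
```

Request:
jog_arm(deltas=[0,0,-0.02,0,0,0,0,0,-0.04,0,0,0,0,0,-0.05,0,0,0,0,0,-0.05,0,0,0])

```text
time: 20.1
tool_pos: [0.5329, -0.1323, 0.0515]
tool_rot: [3.141, -0.001, 0.191]
contact_force: [2.0, 0.9, 2.6]
opening: 0.0006
```

Rocker is moving at about 2.6 N; pressing on to the stop.

Request:
jog_arm(deltas=[0,0,-0.01,0,0,0,0,0,-0.02,0,0,0,0,0,-0.03,0,0,0,0,0,-0.04,0,0,0,0,0,-0.04,0,0,0])

```text
time: 20.52
tool_pos: [0.5328, -0.1323, 0.0472]
tool_rot: [3.141, -0.001, 0.191]
contact_force: [3.7, -0.1, 3.5]
opening: 0.0
```

Request:
jog_arm(deltas=[0,0,-0.01,0,0,0,0,0,-0.02,0,0,0,0,0,-0.02,0,0,0])

```text
time: 20.77
tool_pos: [0.533, -0.1323, 0.0462]
tool_rot: [3.141, -0.002, 0.191]
contact_force: [1.4, 1.2, 12.2]
opening: 0.0002
```

Request:
jog_arm(deltas=[0,0,-0.01,0,0,0,0,0,-0.01,0,0,0])

```text
time: 20.93
tool_pos: [0.533, -0.1323, 0.046]
tool_rot: [3.14, -0.002, 0.191]
contact_force: [-0.4, 1.7, 18.4]
opening: 0.0006
```

Request:
jog_arm(deltas=[0,0,0.1,0,0,0,0,0,0.4,0,0,0,0,0,0.8,0,0,0,0,0,1,0,0,0])

```text
time: 21.27
tool_pos: [0.5321, -0.1322, 0.1469]
tool_rot: [3.141, -0.0, 0.191]
contact_force: [1.0, 0.9, 0.3]
opening: 0.0005
```

Request:
jog_arm(deltas=[-0.3,0,0.1,0,0,0,-0.6,0,0.3,0,0,0,-0.9,0,0.5,0,0,0,-0.9,0,0.5,0,0,0,-0.9,0,0.5,0,0,0])

```text
time: 21.68
tool_pos: [0.4411, -0.1321, 0.1947]
tool_rot: [3.141, 0.0, 0.19]
contact_force: [0.1, -0.2, -0.4]
opening: 0.0008
```

```bash
python3 - <<'E'
from h import *
w=robot.read_camera("wrist")[:,:,::-1];s=robot.read_camera("scene")[:,:,::-1]
a=cv2.imread("pics/scene0.png")
K=lambda p:np.array([[p['fx'],0,p['cx']],[0,p['fy'],p['cy']],[0,0,1]])
p=robot.camera_params("wrist")
uv=cv2.projectPoints(np.array([[.51,-.137,.03]]),cv2.Rodrigues(np.array(p['R']))[0],np.array(p['t']),K(p),np.array([p['k1'],0,0,0.]))[0].ravel()
x,y=[max(int(v)-55,0) for v in uv];print(uv)
r=lambda i:cv2.resize(i,(390,295),interpolation=cv2.INTER_CUBIC)
o=np.vstack([np.hstack([r(w[y:y+90,x:x+119]),r(s[235:295,122:201])]),np.hstack([r(s[150:240,220:339]),r(s)])])
cv2.imwrite("pics/fin.png",o);cv2.imwrite("pics/sfin.png",s)
o=robot.observe();print(o['time'],o['tool_pos'],o['contact_force'])
E
```

```text
[268.35792195 119.16831433]
21.7833 [ 0.44220077 -0.13202924  0.19347472] [-0.27780808 -0.16659295 -0.5626124 ]
```

View pics/fin.png

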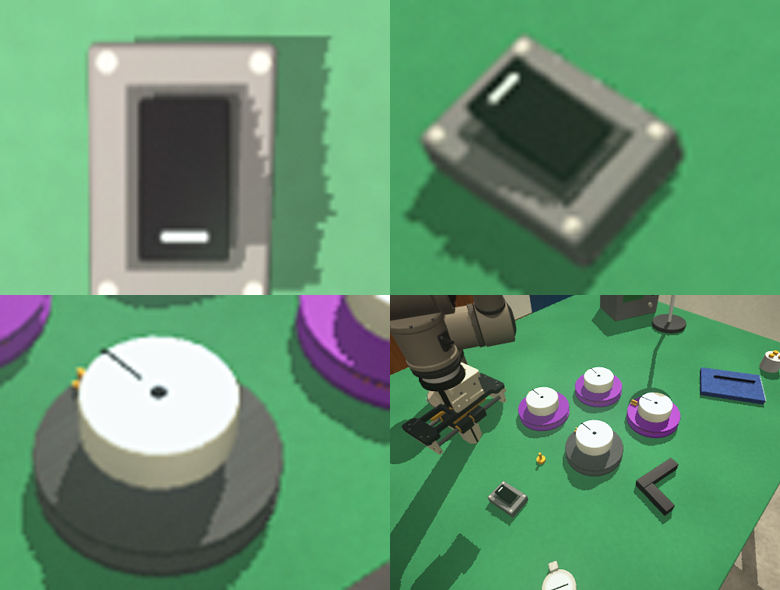

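The shadow now widens at the mark end, so the rocker has flipped to on. The line points at the pointer, and the screw, square and compass are where they were. Handing in.

```bash
python3 -c "
from cell import robot
print(robot.hand_in())"
```

```text
the job is handed in; nothing more can be done
None
```

I turned the capsule back to the brass pointer, took the finger off, then pressed the rocker's raised end down to its stop. I handed the job in at about 21.8 s with the robot touching nothing.

- **Capsule angle:** my last measurement had the label line at 175.9° and the pointer at 174.4–174.9°. That leaves it about +0.02 to +0.03 rad off. It was not measured again after the switch press, but it looked right in the final picture.
- **Press on the capsule:** the highest downward reading was 11.3 N, against your limit of about 12 N. With the sideways drag added, the total reached about 12.8 N at times, still under the 20 N limit for capsule and base.
- **Slips on the way:** the first two strokes slipped without turning it. After the main turn it was about 1.7° too far, and two of the three small corrections had almost no effect.
- **Switch:** the force rose sharply at the stop, to 18 N in the last press. In the final pictures the shadow shows the rocker tilted the other way.
- **Other objects:** the compass, granite square and screw looked unmoved in the final picture; I did not measure them.

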